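# Restock the rolling tin lane from the railed rack

### The job

Take the red tin off the wooden rack by lifting it up over the steel retaining rail, without dragging it against the rail, and leave the green and blue tins where they lie. Set it down gently, lying crosswise, on the upper end of the white sloped lane (do not drop it in), and let it roll down until it rests against the red tin already waiting at the stop.

Things in the scene. Friction and masses are not known exactly. Their poses are not given: they have to be found in the camera images.
- red_tin_center (a point): Centre of the red-labelled tin on the rack, the one to move. Lies on its side as a roller: 54 mm diameter, 58 mm long, about 0.12 kg, flat steel ends. Its axis runs along its own y, which at the start is the rack's y (either of the two flat ends is a good place for a finger: grip it end to end, 58 mm wide, from above). It can roll about its axis, so its x and z directions mean nothing after that.
- green_tin_center (a point): Centre of the green-labelled tin, same size, also lying on the rack; stays there.
- blue_tin_center (a point): Centre of the blue-labelled tin, same size, also lying on the rack; stays there. The three tins lie end to end in a row along the rack's y, 105 mm from centre to centre (47 mm gaps), in any order.
- lane_tin_center (a point): Centre of a second red-labelled tin, same size, already resting in the lane against its stop.
- rack: Fixed wooden rack, 374 mm wide (y) and 86 mm deep (x), origin at the centre of its underside, x from front to back. Its board is 50 mm above the work surface; behind the tins stands a low back whose top is 39 mm above the board; end cheeks are 92 mm high, their inner faces 175 mm from the middle. Tins lie at x = 0 with 4 mm of play to the rail and to the back, their centres 27 mm above the board (77 mm above the work surface).
- front_rail: Fixed steel rod, 8 mm thick, along the whole front of the rack, origin at its middle: 35 mm in front of the rack's middle, its axis 28 mm and its top 32 mm above the board, so it stands higher than the tins' centres. A tin's centre must be more than 109 mm above the work surface to pass over it.
- lane: Fixed sloped lane (white track on a wooden base), 250 mm long (x) and 90 mm wide (y), origin at the centre of the base's underside. The track rises at 10 degrees along the lane's +x; the stop is at its low end (-x) and stands 34 mm above the track floor. The floor is 68 mm wide between side walls that rise only 9 mm above it (walls 5 mm thick). A tin laid across it (axis along the lane's y) rolls down by itself when let go.
- lane_load (a point): Loading point on the track floor, on its middle line, 190 mm up the slope from the stop and 50 mm from the open upper end. Its z is square to the floor, its x points up the slope along the track, its y is across the track. A tin laid here has its centre 27 mm from this point along z. Rolling from here to rest against the other tin it travels about 110 mm.
- red_tin: The same tin as red_tin_center: origin at its centre, y along its axis.
- lane_tin: The same tin as lane_tin_center: origin at its centre, y along its axis.
Things that resemble listed ones, but are neither listed nor needed, are in the scene too. What is shaped like the red_tin but orange or purple is not meant. Leave any orange or purple look-alike of the lane_tin alone.

How it is judged:
On the way, in this order (a step that is already met when the one before it is completed fails the run):
1. the red tin is lifted above the rail while still over the rack (z of red_tin_center in the frame of rack above 0.109 m and x of red_tin_center in the frame of rack between -0.06 and 0.06 m), for 0.05 s.
2. the red tin, still held, is set down on the upper end of the lane: its centre within 45 mm of the loading point along the track, its underside within 10 mm of the floor (x of red_tin_center in the frame of lane_load between -0.045 and 0.045 m and y of red_tin_center in the frame of lane_load between -0.012 and 0.012 m and z of red_tin_center in the frame of lane_load between 0.02 and 0.037 m and contact force between the fingers and red_tin above 0.3 N).
At the end, for the whole second after the job is handed in: The red tin lies across the lane on its floor, at rest against the first red tin (centres under 60 mm apart), which itself rests within about 8 mm of its place at the stop; the green and blue tins lie on the rack within 30 mm of where they were (distance between red_tin_center and lane_tin_center below 0.06 m and x of lane_tin_center in the frame of lane_load between -0.172 and -0.155 m and x of red_tin_center in the frame of lane_load between -0.12 and -0.1 m and z of red_tin_center in the frame of lane_load between 0.022 and 0.032 m and z of lane_tin_center in the frame of lane_load below 0.032 m and angle between the y axis of red_tin and the y axis of lane_load, either way round below 0.2 rad and linear speed of each of red_tin, lane_tin below 0.02 m/s and distance of each of green_tin_center, blue_tin_center from where it was at the start of the episode below 0.03 m); the robot touches nothing.
It fails at once if the red tin is pressed against the rail with more than 15 N (contact force between red_tin and front_rail above 15 N).
It fails at once if the green tin is moved by more than 30 mm (distance of green_tin_center from where it was at the start of the episode above 0.03 m).
It fails at once if the blue tin is moved by more than 30 mm (distance of blue_tin_center from where it was at the start of the episode above 0.03 m).
It also fails if it takes over 35 s, if anything falls off the work surface, if the arm or the gripper's body presses on something with over 40 N, if the wrist force passes 120 N, or if a joint passes its speed limit or range.

### The arm

A 6-joint arm with a two-finger parallel gripper is mounted at the origin on a cart in front of the work surface, level with it; the furniture and walls round the work are solid. World frame = base frame: x ahead of the robot, y to its left, z up, the work surface at z = 0. Lengths are in m, angles in rad, forces in N, time in s.
With the tool pointing down it reaches from about 0.25 to 0.725 m from the base axis. Payload 4 kg.
Tool frame: the origin (TCP) lies between the finger pads; the fingertips stand 17 mm ahead of it and the grasp point (between the pads) lies 2 mm behind it; z points along the fingers, x is the direction in which the jaws open and shut, and the axes are right-handed (so a half turn about z gives the same grasp; the last joint's range is limited). The gripper opens to 85 mm and grips with 20 to 120 N. Pads are 22 mm wide; open, the fingers measure 114 mm over their backs; the gripper's body (76 mm by 85 mm) begins 54 mm behind the grasp point. The pads swing forward as they close: fully open they stand 13 mm farther back than shut.
Start: joints at [1.268, 0.241, 0.005, 1.335, 0, 1.571], TCP at [0.149, 0.477, 0.248] pointing down, gripper open.
Joint ranges: [-2.72, 2.72], [-1.05, 1.87], [-1.09, 1.28], [-1.99, 2.15], [-1.42, 1.44], [-3.14, 3.14]. Speed limits (rad/s): [2.79, 2.79, 3.14, 3.14, 3.14, 3.14].

### API

Orientations are given as a unit quaternion [x, y, z, w].
In Python, from workcell import telemetry, cams, workorder gives the robot as it stands. The module is installed in compiled form; this text tells all that it offers.
- The arm moves only by the tool apply_moves, never from a script. Its argument "moves" is a list that holds one entry, the list of rows, each a list of 4 numbers: the shift along the tool's x, y, z in mm, then the turn about the tool's z in degrees. A call has exactly 10 rows; each row shifts and turns the pose as measured when the row begins, along the tool's axes as they then stand; what a row does not reach is not made up. A row lasts 1/10 s, in which the tool goes at most 50 mm and 8.59 degrees, less where a joint would pass 70% of its speed; a pose out of reach is approached as far as the arm can. A call with a gripper value outside its range is refused whole. "hand" is the gripper's target within -1 to 1 (fully open at 1, half-way at 0, shut at -1), set as the call begins (left out, the last holds). The fingers move at their own pace and stop on an object; the grip force is fixed at half the most. Time passes only in rows, so rows that do not move let the fingers close, or fill a call up. It gives the time, the measured TCP pose, the force and the opening at its end, in the units of the state.
- telemetry.get_obs(): the state, without advancing time (a new reading comes with each control period).
- cams.camera(name): name is "scene" or "top" or "wrist"; returns a dict with "color" (480x640x3 uint8, red, green, blue), "fovy" (degrees; the focal length in pixels is half the picture's height over the tangent of half this angle, whatever the lens; pixels are square), "cx", "cy" (the principal point, pixels), "camera_from_world" (4x4, takes a point from world to camera coordinates). Camera axes: x right, y down, z forward; pixel columns grow to the right and rows downward; lengths in m; the calibration is good to about 2 mm. A picture is of the moment at which its call begins. There is no depth.
- workorder.job_done(): hands the job in, once; it reports no verdict.
The state is a dict: "clock": time; "joint_pos": joint angles; "joint_vel": joint speeds; "tau": joint torques, N m; "eef_pos": TCP position; "tool_rot": TCP orientation; "ft_force": force on the tool from outside, world axes, zero at the start; "ft_torque": the same for the moment, N m; "grip_width": finger opening in m.
Only numpy, scipy, OpenCV 4.12 (cv2) and the standard library are available. Lean on these libraries where they do the work, as an engineer would, in place of code of your own. Each camera call takes 0.05 s, during which the arm holds its last target. There are 200 camera calls.

## Working session

There is one attempt and no reset: what is moved stays moved. The work goes in short steps, Python scripts to look and compute and a tool call to move; the robot and the scene stay as the last step left them, time stands still between calls to the robot, and variables do not carry over. Pictures are saved under pics/ and viewed, about 8 in all and at most 12, crops included, and the job is handed in when it is done.

Besides the shell and the picture viewer there is one more tool, called as name([rows], argument=value, ...), one row to a line, values as JSON. apply_moves: Moves the arm, as the interface text tells. Its arguments: {"type":"object","properties":{"moves":{"type":"array"},"hand":{"type":"number"}},"required":["moves"]}

```bash
mkdir -p pics; cat > h.py <<'E'
import numpy as np,cv2
from workcell import telemetry,cams,workorder
def K(c):
    f=240/np.tan(np.radians(c["fovy"])/2); return np.array([[f,0,c["cx"]],[0,f,c["cy"]],[0,0,1]])
def ray(c,u,v):
    T=np.array(c["camera_from_world"]);R=T[:3,:3];o=-R.T@T[:3,3]
    d=R.T@np.linalg.solve(K(c),[u,v,1.]);return o,d/np.linalg.norm(d)
def onplane(c,u,v,z):
    o,d=ray(c,u,v);return o+d*(z-o[2])/d[2]
def proj(c,p):
    T=np.array(c["camera_from_world"]);q=K(c)@(T[:3,:3]@np.array(p)+T[:3,3]);return q[:2]/q[2]
def tri(rs):
    A=0;b=0
    for o,d in rs:
        M=np.eye(3)-np.outer(d,d);A=A+M;b=b+M@o
    return np.linalg.solve(A,b)
def save(n,im): cv2.imwrite("pics/"+n,cv2.cvtColor(im,cv2.COLOR_RGB2BGR))
E
python3 - <<'E'
from h import *
for n in("scene","top"):
    c=cams.camera(n);save(n+"0.png",c["color"]);T=np.array(c["camera_from_world"])
    print(n,c["fovy"],c["cx"],c["cy"],-T[:3,:3].T@T[:3,3]);np.save(n+"0.npy",c,allow_pickle=True)
print(telemetry.get_obs())
E
```

```text
scene 55.79026816490544 321.30693243163836 242.03678175483984 [-0.30310696 -0.53085286  0.82466264]
top 50.65831208779897 315.94851928634654 244.73309674573335 [0.256993   0.03522089 1.35085827]
{'clock': 0.1, 'joint_pos': array([1.26796967e+00, 2.41338801e-01, 3.86910116e-03, 1.33519692e+00,
       4.73156450e-06, 1.57079550e+00]), 'joint_vel': array([-0.00051045, -0.00121827,  0.00213357, -0.00168741, -0.00011513,
        0.00151642]), 'tau': array([-3.22868618e-04, -3.73138261e+01,  2.53009593e+01,  1.08731873e-02,
       -7.07373692e-05, -1.33070429e-05]), 'eef_pos': array([0.14895104, 0.47674535, 0.24750524]), 'tool_rot': array([ 8.05672861e-01,  5.92359997e-01, -7.54824107e-04,  5.52036787e-04]), 'ft_force': array([-0.44009468,  0.37024907, -0.07730064]), 'ft_torque': array([-0.04532645,  0.00912695, -0.03799385]), 'grip_width': 0.08543029167997089}
```

View pics/scene0.png

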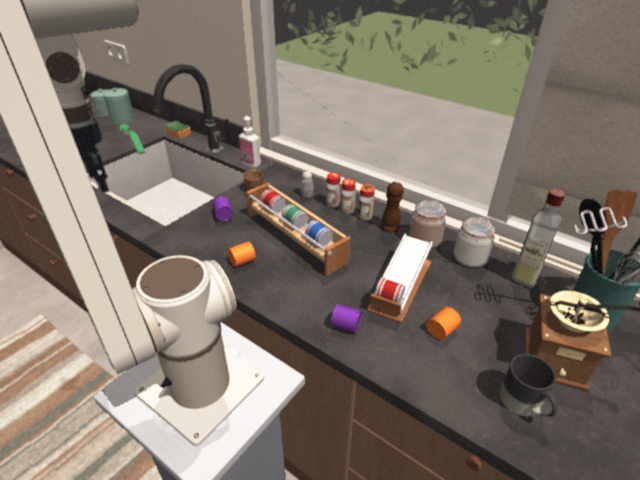

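View pics/top0.png

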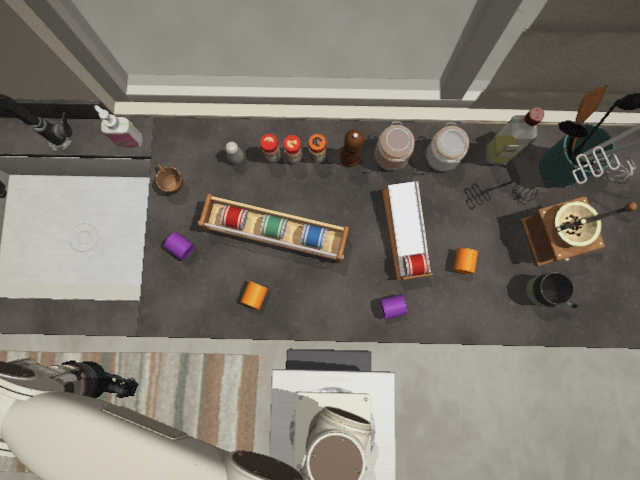

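The top view shows the rack with red (234,216), green (273,227) and blue (314,236) tins. The lane's upper end is at (403,185), and its waiting red tin is at (414,264). The purple (179,246), (393,306) and orange (254,295), (466,261) cylinders are look-alikes. The red cylinder at (234,216) is the one on the rack, so it is the target. The other red one is the lane tin. Next I'll measure and confirm this in a crop.

```bash
cat > m.py <<'E'
from h import *
def mask(im,col):
    h=cv2.cvtColor(im,cv2.COLOR_RGB2HSV);H,S,V=cv2.split(h)
    rng={"red":(H<5)|(H>174),"green":(H>65)&(H<95),"blue":(H>100)&(H<122)}[col]
    s=90 if col=="green" else 130
    return (rng&(S>s)&(V>50)).astype(np.uint8)
def blobs(c,col,roi):
    x0,y0,x1,y1=roi;m=np.zeros((480,640),np.uint8);m[y0:y1,x0:x1]=mask(c["color"],col)[y0:y1,x0:x1]
    n,l,st,ce=cv2.connectedComponentsWithStats(m)
    return [(st[i,4],ce[i],cv2.minAreaRect(np.argwhere(l==i)[:,::-1].astype(np.float32))) for i in range(1,n) if st[i,4]>60]
E
python3 - <<'E'
from m import *
t=np.load("top0.npy",allow_pickle=True).item();s=np.load("scene0.npy",allow_pickle=True).item()
P={}
for n,c,roi in(("top",t,(195,190,440,285)),("scene",s,(240,180,430,310))):
    for col in("red","green","blue"):
        for a,ce,r in blobs(c,col,roi):
            print(n,col,a,ce.round(1),np.round(r[0],1),np.round(r[1],1),round(r[2],1),onplane(c,*r[0],.088).round(4))
im=t["color"];save("crop0.png",cv2.resize(im[175:285,190:450],None,fx=3,fy=3,interpolation=cv2.INTER_CUBIC))
im=s["color"];save("crop1.png",cv2.resize(im[175:325,235:440],None,fx=3.9,fy=3.9,interpolation=cv2.INTER_CUBIC))
E
```

```text
top red 233 [232.4 216.4] [232.3 216.3] [12. 20.] 13.2 [0.5344 0.266  0.088 ]
top red 232 [417.3 264.1] [417.2 264.1] [19.9 12.6] 83.3 [ 0.4219 -0.2036  0.088 ]
top green 213 [272.5 226.3] [272.5 226.1] [11.3 19.4] 13.2 [0.5111 0.1625 0.088 ]
top blue 225 [312.9 235.8] [312.9 235.8] [11.3 19.7] 13.0 [0.4884 0.0593 0.088 ]
scene red 91 [348.6 185.8] [348.5 185. ] [13. 10.] 0.0 [0.7373 0.124  0.088 ]
scene red 103 [269. 197.] [269.4 197.1] [ 9.2 14.7] 38.7 [0.535 0.274 0.088]
scene red 208 [388.6 289.4] [388.7 289.4] [12.3 16.8] 18.4 [ 0.4051 -0.2104  0.088 ]
scene green 76 [290.7 212.5] [291.  212.2] [ 6.2 14.1] 41.6 [0.5124 0.1717 0.088 ]
scene blue 109 [314.9 229.3] [315.1 229.2] [ 8.2 15.5] 39.3 [0.4891 0.0674 0.088 ]
```

View pics/crop0.png

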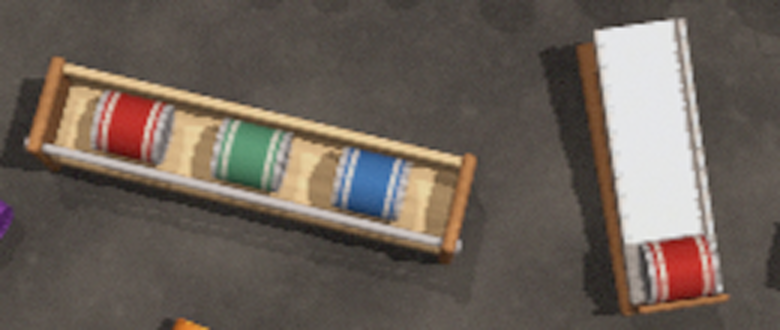

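View pics/crop1.png

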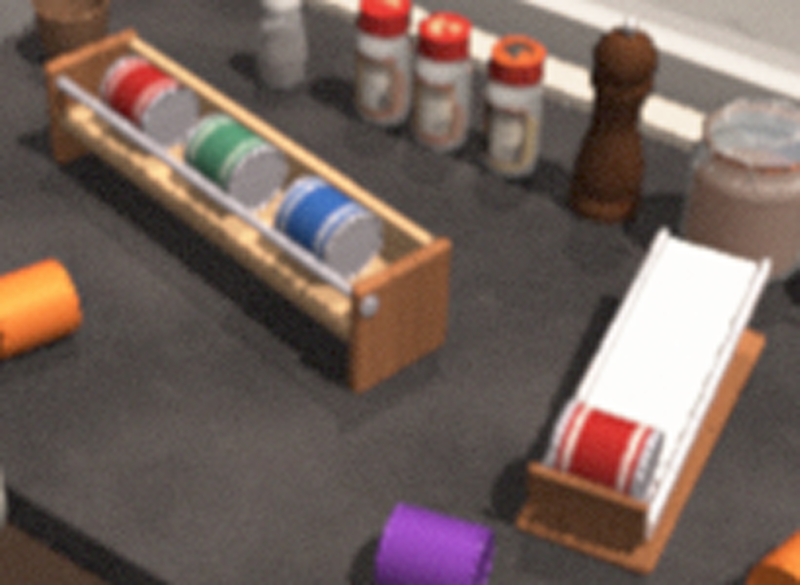

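The crops confirm that the red tin is at the left end of the rack row, top (232,216), and the lane tin sits at the stop. The lane's white upper edge runs from about (388,185) to (419,181) in top, and from (405,235) to (432,242) in scene. Next I'll measure the lane corners in both views.

```bash
python3 - <<'E'
from m import *
t=np.load("top0.npy",allow_pickle=True).item();s=np.load("scene0.npy",allow_pickle=True).item()
for n,c,roi in(("top",t,(380,170,440,290)),("scene",s,(370,225,440,320))):
    h=cv2.cvtColor(c["color"],cv2.COLOR_RGB2HSV);m=np.zeros((480,640),np.uint8);x0,y0,x1,y1=roi
    m[y0:y1,x0:x1]=((h[...,1]<45)&(h[...,2]>165)).astype(np.uint8)[y0:y1,x0:x1]
    m=cv2.morphologyEx(m,cv2.MORPH_OPEN,np.ones((3,3),np.uint8))
    k=max(cv2.findContours(m,0,2)[0],key=cv2.contourArea)
    q=cv2.approxPolyDP(k,3,True)[:,0];print(n,cv2.contourArea(k),q.tolist())
    r=cv2.minAreaRect(k);print(r)
# candidate points (top px, scene px)
C={"upL":((388.3,185.3),(405.5,235.3)),"upR":((419,181),(432.4,242.2)),"stL":((399.3,277),(371.7,294.2)),"stR":((432.7,274),(401.7,305.8)),
"laneTinLabel":((417.2,264.1),(388.7,289.4)),"red":((232.3,216.3),(269.4,197.1))}
for k,(a,b) in C.items():
    p=tri([ray(t,*a),ray(s,*b)]);print(k,p.round(4),(proj(t,p)-a).round(1),(proj(s,p)-b).round(1))
E
```

```text
top 1837.5 [[414, 182], [388, 185], [399, 256], [423, 252]]
((405.9000244140625, 218.79998779296875), (72.54914855957031, 26.728635787963867), 81.8698959350586)
scene 1533.0 [[406, 235], [383, 274], [405, 287], [402, 305], [432, 244]]
((403.67431640625, 267.39239501953125), (32.08241271972656, 69.77072143554688), 24.623563766479492)
upL [ 0.6293 -0.1345  0.0744] [ 0.5 -0.3] [-0.5  0.1]
upR [ 0.6392 -0.2111  0.0811] [-0.2  0.1] [ 0.2 -0. ]
stL [ 0.395  -0.1679  0.0541] [ 1.5 -1.1] [-2.   0.3]
stR [ 0.4016 -0.2489  0.0603] [ 0.3 -0.2] [-0.4  0.1]
laneTinLabel [ 0.4226 -0.2049  0.0716] [-0.7  0.5] [ 1.  -0.2]
red [0.5316 0.2671 0.0927] [-0.8  0.7] [ 0.9 -0.1]
```

```bash
cat > go.py <<'E'
# usage: go.py x y z yaw_of_tool_x_deg -> delta in tool axes, mm / deg
import sys; from h import *
from scipy.spatial.transform import Rotation as R
o=telemetry.get_obs();r=R.from_quat(o["tool_rot"]);M=r.as_matrix()
t=np.array(list(map(float,sys.argv[1:4])));yaw=np.degrees(np.arctan2(M[1,0],M[0,0]))
print("tcp",o["eef_pos"].round(4),"yaw",yaw.round(2),"z",M[:,2].round(3),"grip",o["grip_width"].round(4),"F",o["ft_force"].round(2),"t",o["clock"].round(2))
print("delta",(1000*M.T@(t-o["eef_pos"])).round(1),"turn",round(-(((float(sys.argv[4])-yaw)+90)%180-90),2))
E
python3 go.py .533 .265 .22 77.6
```

```text
Traceback (most recent call last):
  File "go.py", line 6, in <module>
    print("tcp",o["eef_pos"].round(4),"yaw",yaw.round(2),"z",M[:,2].round(3),"grip",o["grip_width"].round(4),"F",o["ft_force"].round(2),"t",o["clock"].round(2))
                                                                                    ^^^^^^^^^^^^^^^^^^^^^
AttributeError: 'float' object has no attribute 'round'
```

```bash
sed -i 's/o\["grip_width"\].round(4)/round(o["grip_width"],4)/;s/o\["clock"\].round(2)/round(o["clock"],2)/' go.py
python3 go.py .533 .265 .22 77.6
```

```text
tcp [0.149  0.4767 0.2475] yaw 72.65 z [-0.001 -0.002 -1.   ] grip 0.0854 F [-0.44  0.37 -0.08] t 0.1
delta [-87.5 429.7  27.7] turn -4.95
```

apply_moves([
  [[-9,44,2,0],[-9,44,2,0],[-9,44,3,0],[-9,44,3,0],[-9,44,3,0],[-9,44,3,0],[-9,44,3,0],[-9,44,3,0],[-9,44,3,0],[-9,44,3,-5]],
], hand=1)

```text
clock: 1.1
eef_pos: [0.5508, 0.2565, 0.2133]
tool_rot: [0.774, 0.634, -0.004, -0.001]
ft_force: [0.7, 0.8, 0.6]
grip_width: 0.0853
```

```bash
python3 go.py .533 .265 .22 77.6; python3 - <<'E'
from h import *
c=cams.camera("wrist");save("w1.png",c["color"]);np.save("w1.npy",c,allow_pickle=True)
E
```

```text
tcp [0.5508 0.2565 0.2133] yaw 78.63 z [-0.008 -0.005 -1.   ] grip 0.0853 F [0.66 0.84 0.63] t 1.1
delta [  4.8 -19.2  -6.6] turn 1.03
```

View pics/w1.png

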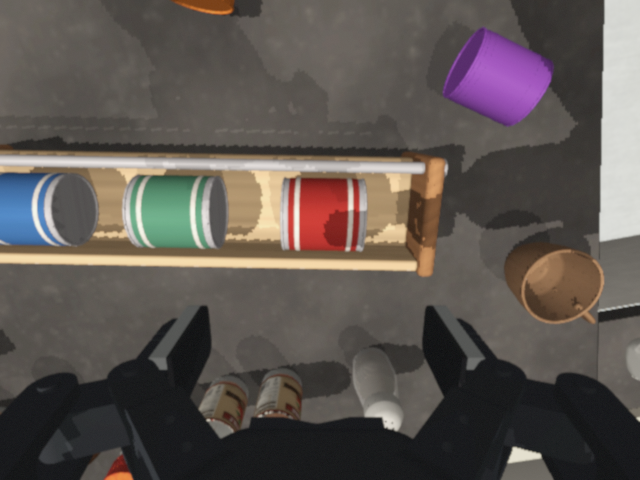

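The wrist view shows the red tin spanning columns 282–367 and rows 178–250. The row lies parallel to the image, and green and blue are to its left.

```bash
python3 - <<'E'
from m import *
c=np.load("w1.npy",allow_pickle=True).item();T=np.array(c["camera_from_world"]);print("cam",(-T[:3,:3].T@T[:3,3]).round(4),c["fovy"])
for col in("red","green","blue"):
    for a,ce,r in blobs(c,col,(0,165,400,262)): print(col,a,np.round(r[0],1),np.round(r[1],1),round(r[2],1),[onplane(c,*r[0],z).round(4).tolist() for z in(.077,.09,.104)])
print("ends",[onplane(c,u,214,.090).round(4) for u in (282,367)])
a,b=[onplane(c,u,155,.0) for u in(0,400)]
# cylinder axis: bisector of tangent rays at red label rows
o,d1=ray(c,324,178);_,d2=ray(c,324,250);d=d1+d2;print("axis pt",(o+d*(.077-o[2])/d[2]).round(4),"half-angle dist",np.linalg.norm(d*(.077-o[2])/d[2])*np.sin(np.arccos(d1@d2)/2))
for u,v in((30,161),(420,169)): print("rail",onplane(c,u,v,.078).round(4))
E
python3 go.py .534 .264 .083 77.6
```

```text
cam [0.4782 0.2716 0.3403] 66.9361521539459
red 314 [291.1 214. ] [ 5. 70.] 0.9 [[0.5299, 0.2406, 0.077], [0.5273, 0.2421, 0.09], [0.5246, 0.2437, 0.104]]
red 3333 [323.5 214.5] [47. 71.] 0.0 [[0.535, 0.264, 0.077], [0.5322, 0.2644, 0.09], [0.5292, 0.2648, 0.104]]
red 346 [355.1 215. ] [ 6.4 70.1] 1.7 [[0.54, 0.2869, 0.077], [0.5369, 0.2861, 0.09], [0.5336, 0.2853, 0.104]]
green 95 [134.9 193.4] [ 5.4 35.4] 14.8 [[0.4926, 0.132, 0.077], [0.4919, 0.1389, 0.09], [0.4911, 0.1463, 0.104]]
green 3023 [169.  211.5] [52. 69.] 0.0 [[0.5103, 0.1523, 0.077], [0.5087, 0.1582, 0.09], [0.507, 0.1646, 0.104]]
green 223 [201.5 211.5] [69.  9.] 90.0 [[0.5151, 0.176, 0.077], [0.5132, 0.1807, 0.09], [0.5113, 0.1858, 0.104]]
green 63 [135.9 229. ] [32.9  4.3] 72.1 [[0.5183, 0.1237, 0.077], [0.5163, 0.131, 0.09], [0.5142, 0.1389, 0.104]]
blue 2432 [ 23.  208.5] [46. 69.] 0.0 [[0.4869, 0.0468, 0.077], [0.4865, 0.0579, 0.09], [0.486, 0.0699, 0.104]]
blue 271 [ 47.2 208.6] [67.  18.5] 89.1 [[0.4905, 0.0644, 0.077], [0.4899, 0.0747, 0.09], [0.4893, 0.0857, 0.104]]
ends [array([0.5261, 0.2358, 0.09  ]), array([0.5378, 0.2944, 0.09  ])]
axis pt [0.5349 0.2644 0.077 ] half-angle dist 0.026425640996060207
rail [0.4558 0.0671 0.078 ]
rail [0.5158 0.3375 0.078 ]
tcp [0.5566 0.2522 0.2115] yaw 78.48 z [-0.004 -0.008 -1.   ] grip 0.0852 F [ 5.83 -0.43  0.1 ] t 1.15
delta [  8.2 -24.2 128.5] turn 0.88
```

apply_moves([
  [[8,-24,10,1],[0,0,0,0],[0,0,0,0],[0,0,0,0],[0,0,0,0],[0,0,0,0],[0,0,0,0],[0,0,0,0],[0,0,0,0],[0,0,0,0]],
])

```text
clock: 2.15
eef_pos: [0.537, 0.2627, 0.1999]
tool_rot: [0.782, 0.623, -0.005, 0.002]
ft_force: [0.5, 0.5, 0.5]
grip_width: 0.0851
```

```bash
python3 go.py .535 .264 .083 77.6
```

```text
tcp [0.537  0.2627 0.1999] yaw 77.13 z [-0.005 -0.009 -1.   ] grip 0.0851 F [0.5  0.52 0.52] t 2.15
delta [  2.   -2.  116.9] turn -0.47
```

apply_moves([
  [[2,-2,16,-0.5],[0,0,16,0],[0,0,16,0],[0,0,16,0],[0,0,14,0],[0,0,10,0],[0,0,6,0],[0,0,0,0],[0,0,0,0],[0,0,0,0]],
])

```text
clock: 3.15
eef_pos: [0.537, 0.2651, 0.105]
tool_rot: [0.779, 0.627, -0.002, 0.003]
ft_force: [0.0, -0.6, 0.8]
grip_width: 0.0856
```

```bash
python3 go.py .535 .264 .083 77.6
```

```text
tcp [0.537  0.2651 0.105 ] yaw 77.64 z [ 0.001 -0.007 -1.   ] grip 0.0856 F [ 0.   -0.58  0.85] t 3.15
delta [-1.4 -1.8 22. ] turn 0.04
```

apply_moves([
  [[-1,-2,8,0],[0,0,8,0],[0,0,6,0],[0,0,3,0],[0,0,0,0],[0,0,0,0],[0,0,0,0],[0,0,0,0],[0,0,0,0],[0,0,0,0]],
])

```text
clock: 4.15
eef_pos: [0.5358, 0.265, 0.0796]
tool_rot: [0.779, 0.627, -0.0, 0.003]
ft_force: [0.2, 0.2, 0.9]
grip_width: 0.0853
```

```bash
python3 go.py .535 .264 .083 77.6
```

```text
tcp [0.5358 0.265  0.0796] yaw 77.64 z [ 0.004 -0.005 -1.   ] grip 0.0853 F [0.17 0.16 0.86] t 4.15
delta [-1.1 -0.6 -3.4] turn 0.04
```

apply_moves([
  [[-1,0,-4,0],[0,0,0,0],[0,0,0,0],[0,0,0,0],[0,0,0,0],[0,0,0,0],[0,0,0,0],[0,0,0,0],[0,0,0,0],[0,0,0,0]],
], hand=-1)

```text
clock: 5.15
eef_pos: [0.5358, 0.2639, 0.0844]
tool_rot: [0.779, 0.627, 0.0, 0.003]
ft_force: [0.1, -0.1, -0.8]
grip_width: 0.0572
```

```bash
python3 go.py .535 .264 .190 77.6
```

```text
tcp [0.5358 0.2639 0.0844] yaw 77.64 z [ 0.004 -0.005 -1.   ] grip 0.0572 F [ 0.08 -0.13 -0.75] t 5.15
delta [  -0.5   -0.2 -105.6] turn 0.04
```

Gripped at 57 mm, which matches the 58 mm tin. I'll lift it straight up.

apply_moves([
  [[0,0,-6,0],[0,0,-12,0],[0,0,-14,0],[0,0,-14,0],[0,0,-14,0],[0,0,-14,0],[0,0,-12,0],[0,0,-8,0],[0,0,0,0],[0,0,0,0]],
])

```text
clock: 6.15
eef_pos: [0.5348, 0.2642, 0.1871]
tool_rot: [0.779, 0.627, 0.0, 0.003]
ft_force: [-1.0, -0.1, -1.4]
grip_width: 0.0573
```

```bash
python3 go.py .581 -.1805 .19 98; python3 - <<'E'
from h import *
c=cams.camera("wrist");save("w2.png",c["color"]);np.save("w2.npy",c,allow_pickle=True)
E
```

```text
tcp [0.5348 0.2642 0.1871] yaw 77.64 z [ 0.005 -0.005 -1.   ] grip 0.0573 F [-1.03 -0.12 -1.38] t 6.15
delta [-4.245e+02  1.403e+02 -4.000e-01] turn -20.36
```

View pics/w2.png

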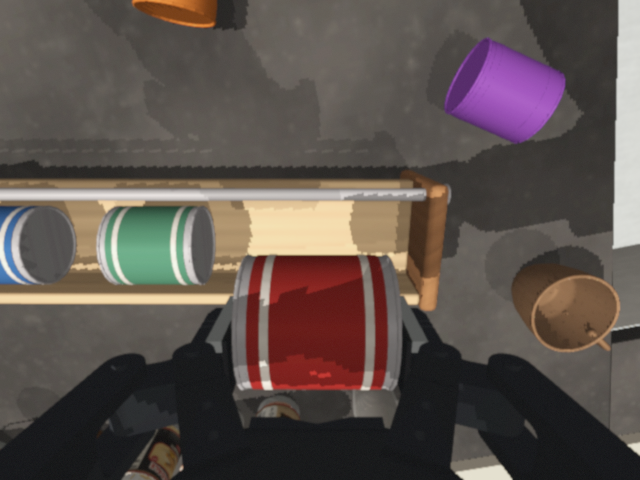

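The red tin is held at (318,323), clear of the rack. Green and blue still lie in place. Next I'll carry it to a point above the lane.

apply_moves([
  [[-25,8,0,0],[-44,14,0,0],[-46,16,0,0],[-46,16,0,0],[-46,16,0,0],[-46,16,0,0],[-46,16,0,0],[-46,15,0,0],[-40,13,0,0],[-20,6,0,0]],
])

```text
clock: 7.2
eef_pos: [0.5805, -0.1706, 0.1798]
tool_rot: [0.776, 0.631, -0.004, -0.001]
ft_force: [0.1, 0.1, -1.2]
grip_width: 0.0575
```

```bash
python3 go.py .581 -.1805 .17 98
```

```text
tcp [ 0.5805 -0.1706  0.1798] yaw 78.26 z [-0.008 -0.004 -1.   ] grip 0.0575 F [ 0.11  0.14 -1.16] t 7.2
delta [-9.5  2.6  9.9] turn -19.74
```

apply_moves([
  [[-5,1,0,-7],[0,0,0,-7],[0,0,0,-5],[0,0,0,-1],[0,0,0,0],[0,0,0,0],[0,0,0,0],[0,0,0,0],[0,0,0,0],[0,0,0,0]],
])

```text
clock: 8.2
eef_pos: [0.5771, -0.1807, 0.1735]
tool_rot: [0.654, 0.756, -0.007, -0.006]
ft_force: [0.6, 0.4, -0.8]
grip_width: 0.0572
```

```bash
python3 go.py .581 -.1805 .17 98; python3 - <<'E'
from h import *
c=cams.camera("wrist");save("w3.png",c["color"]);np.save("w3.npy",c,allow_pickle=True)
E
```

```text
tcp [ 0.5771 -0.1807  0.1735] yaw 98.3 z [-0.018 -0.002 -1.   ] grip 0.0572 F [ 0.63  0.45 -0.83] t 8.2
delta [-0.4  3.9  3.4] turn 0.3
```

View pics/w3.png

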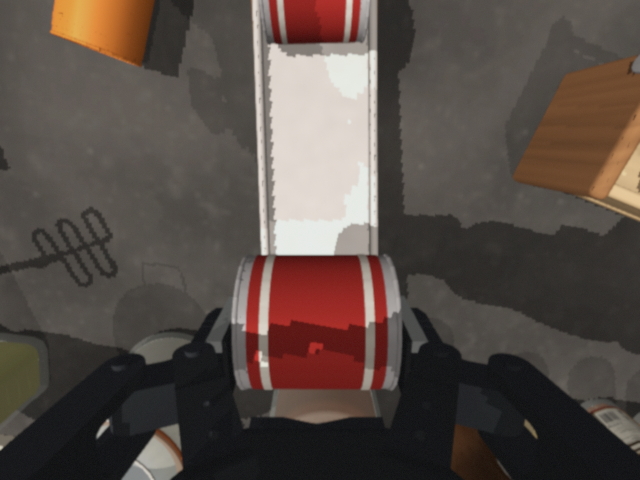

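The wrist view shows the lane running straight down the image, with outer wall edges near columns 260 and 379 at row 245. The held tin is centred at about (317,322) above it, and the lane tin is at (317,15). Next I'll compute the lateral and height offsets.

```bash
python3 - <<'E'
from h import *
c=np.load("w3.npy",allow_pickle=True).item();im=c["color"];g=cv2.cvtColor(im,cv2.COLOR_RGB2GRAY).astype(int)
yaw=np.radians(8.1);u=np.array([np.cos(yaw),np.sin(yaw)]);n=np.array([-u[1],u[0]]);L=np.array([.586,-.180])
def lane(p):return np.r_[(p[:2]-L)@u*1000,(p[:2]-L)@n*1000,p[2]*1000].round(1)
h=cv2.cvtColor(im,cv2.COLOR_RGB2HSV)
for v in(70,110,150,190,230,248):
    row=g[v];d=np.abs(np.diff(cv2.GaussianBlur(row.astype(np.float32)[None],(1,1),0)[0]))
    lo=[240+int(i) for i in np.argsort(-d[240:290])[:3]];hi=[350+int(i) for i in np.argsort(-d[350:395])[:3]]
    a,b=min(lo),max(hi)+1;z=.069
    for _ in range(5):
        p,q=onplane(c,a,v,z),onplane(c,b,v,z);z=.060+.009+np.tan(np.radians(10))*((p+q)[:2]/2-L)@u
    print(v,sorted(lo),sorted(hi),lane(p),lane(q),"w",(np.linalg.norm(p-q)*1000).round(1))
E
```

```text
70 [253, 254, 268] [367, 376, 377] [-123.7  -40.3   47.2] [-123.9   39.8   47.2] w 80.2
110 [255, 256, 270] [370, 376, 377] [-99.2 -39.4  51.5] [-99.5  40.4  51.5] w 79.7
150 [256, 257, 271] [375, 376, 377] [-74.2 -39.1  55.9] [-74.4  40.9  55.9] w 80.0
190 [257, 258, 272] [375, 376, 377] [-48.6 -38.8  60.4] [-48.9  41.4  60.4] w 80.2
230 [259, 260, 266] [368, 377, 378] [-22.4 -37.8  65. ] [-22.7  42.6  65. ] w 80.5
248 [260, 261, 267] [367, 368, 377] [-10.5 -37.3  67.1] [-10.7  42.2  67.1] w 79.5
```

apply_moves([
  [[2,2,8,-0.7],[0,0,12,0],[0,0,12,0],[0,0,10,0],[0,0,8,0],[0,0,6,0],[0,0,3,0],[0,0,0,0],[0,0,0,0],[0,0,0,0]],
])

```text
clock: 9.25
eef_pos: [0.577, -0.1781, 0.1077]
tool_rot: [0.649, 0.761, -0.007, -0.007]
ft_force: [1.0, 0.4, -0.7]
grip_width: 0.0572
```

```bash
python3 go.py .581 -.1785 .098 99; python3 - <<'E'
from h import *
c=cams.camera("wrist");s=cams.camera("scene");im=np.vstack([cv2.resize(c["color"][150:480,160:480],(640,330*1),interpolation=cv2.INTER_AREA),cv2.resize(s["color"][200:320,350:510],(640,270))])
a=cv2.resize(c["color"],(400,300));b=cv2.resize(s["color"][205:325,350:510],(800,600),interpolation=cv2.INTER_CUBIC)
save("w4.png",b);np.save("w4.npy",c,allow_pickle=True);np.save("s4.npy",s,allow_pickle=True)
E
```

```text
tcp [ 0.577  -0.1781  0.1077] yaw 99.06 z [-0.02  -0.001 -1.   ] grip 0.0572 F [ 1.02  0.37 -0.73] t 9.25
delta [-1.1  4.1  9.7] turn 0.06
```

View pics/w4.png

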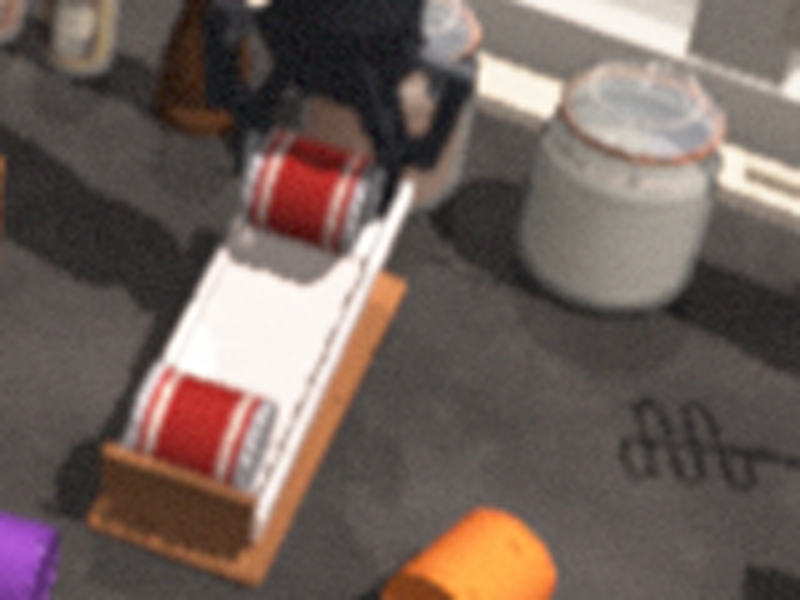

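The scene crop shows the held tin at (308,190), centred between the lane walls and just above the floor. The other tin is at the stop. I'll lower it in small steps and watch the force.

apply_moves([
  [[0,1,2,0],[0,0,2,0],[0,0,2,0],[0,0,1,0],[0,0,0,0],[0,0,0,0],[0,0,0,0],[0,0,0,0],[0,0,0,0],[0,0,0,0]],
])

```text
clock: 10.35
eef_pos: [0.5786, -0.1781, 0.1012]
tool_rot: [0.649, 0.761, -0.007, -0.006]
ft_force: [1.1, 0.3, -0.9]
grip_width: 0.0575
```

apply_moves([
  [[0,0,1,0],[0,0,1,0],[0,0,1,0],[0,0,0,0],[0,0,0,0],[0,0,0,0],[0,0,0,0],[0,0,0,0],[0,0,0,0],[0,0,0,0]],
])

```text
clock: 11.35
eef_pos: [0.5786, -0.1781, 0.098]
tool_rot: [0.649, 0.761, -0.007, -0.006]
ft_force: [0.4, -0.7, -1.0]
grip_width: 0.0573
```

apply_moves([
  [[0,0,1,0],[0,0,1,0],[0,0,0,0],[0,0,0,0],[0,0,0,0],[0,0,0,0],[0,0,0,0],[0,0,0,0],[0,0,0,0],[0,0,0,0]],
])

```text
clock: 12.35
eef_pos: [0.5786, -0.1782, 0.096]
tool_rot: [0.649, 0.761, -0.006, -0.006]
ft_force: [0.5, -0.2, -1.8]
grip_width: 0.0568
```

apply_moves([
  [[0,0,1,0],[0,0,1,0],[0,0,0,0],[0,0,0,0],[0,0,0,0],[0,0,0,0],[0,0,0,0],[0,0,0,0],[0,0,0,0],[0,0,0,0]],
])

```text
clock: 13.35
eef_pos: [0.5788, -0.1782, 0.096]
tool_rot: [0.649, 0.761, -0.006, -0.006]
ft_force: [0.1, 0.2, 0.5]
grip_width: 0.0575
```

apply_moves([
  [[0,0,1.5,0],[0,0,1.5,0],[0,0,0,0],[0,0,0,0],[0,0,0,0],[0,0,0,0],[0,0,0,0],[0,0,0,0],[0,0,0,0],[0,0,0,0]],
])

```text
clock: 14.35
eef_pos: [0.579, -0.1782, 0.096]
tool_rot: [0.649, 0.761, -0.006, -0.005]
ft_force: [-0.7, 0.0, 0.5]
grip_width: 0.0571
```

Contact: z holds at 0.096 and Fz has risen about 1.5–2 N. That is inside the predicted 0.094–0.099. Releasing.

apply_moves([
  [[0,0,0,0],[0,0,0,0],[0,0,0,0],[0,0,0,0],[0,0,0,0],[0,0,0,0],[0,0,0,0],[0,0,0,0],[0,0,0,0],[0,0,0,0]],
], hand=1)

```text
clock: 15.35
eef_pos: [0.5793, -0.1783, 0.0955]
tool_rot: [0.649, 0.761, -0.006, -0.005]
ft_force: [-0.0, 0.4, 0.1]
grip_width: 0.0856
```

apply_moves([
  [[0,0,-8,0],[0,0,-14,0],[0,0,-14,0],[0,0,-14,0],[0,0,-14,0],[0,0,-14,0],[0,0,-10,0],[0,0,0,0],[0,0,0,0],[0,0,0,0]],
])

```text
clock: 16.35
eef_pos: [0.5806, -0.1781, 0.1902]
tool_rot: [0.649, 0.761, -0.005, -0.004]
ft_force: [0.2, -1.0, -0.2]
grip_width: 0.0857
```

```bash
python3 - <<'E'
from h import *
s=cams.camera("scene");t=cams.camera("top")
save("s5.png",np.hstack([cv2.resize(s["color"][180:330,240:480],(480,300),interpolation=cv2.INTER_CUBIC),cv2.resize(t["color"][170:290,370:450],(200,300),interpolation=cv2.INTER_CUBIC)]))
o=telemetry.get_obs();print(o["clock"],o["eef_pos"],o["ft_force"],o["grip_width"])
E
```

```text
16.45 [ 0.58032353 -0.17795753  0.18977329] [-0.29321881  0.06625113 -0.16186997] 0.08539815089211575
```

View pics/s5.png

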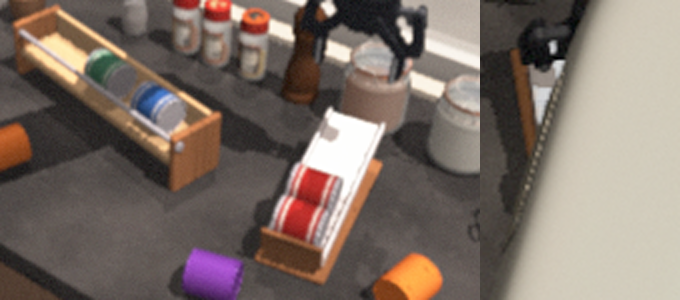

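The picture shows both red tins touching at the stop, at (315,185) and (300,217). Green and blue are in place on the rack. One check that it is at rest and correctly spaced, then I hand in.

```bash
python3 - <<'E'
from m import *
P=[];cs=[]
for i in range(4): s=cams.camera("scene");cs.append(s)
for s in(cs[0],cs[-1]):
    for a,ce,r in blobs(s,"red",(365,250,430,320)):print(a,ce.round(1),np.round(r[1],1))
y=np.radians(9);b=np.array([.586,-.1775]);u=np.array([np.cos(y),np.sin(y)])
s0=np.load("scene0.npy",allow_pickle=True).item()
for d in(-.163,-.109):  # expected tin centres, lane_load frame
    q=b+u*(d*np.cos(.1745)-.027*np.sin(.1745));print("expected px",d,proj(s0,[*q,.062+d*np.sin(.1745)+.0266]).round(1))
for col in("green","blue"):print(col,[(x[0],x[1].round(1)) for x in blobs(cs[-1],col,(240,180,340,270))])
d=np.abs(cs[0]["color"][250:320,365:430].astype(int)-cs[-1]["color"][250:320,365:430]).mean();print("diff",d)
print(workorder.job_done())
E
```

```text
414 [392.  281.5] [12.9 34.5]
416 [392.  281.6] [12.9 34.6]
expected px -0.163 [388.7 292.4]
expected px -0.109 [396.8 276.2]
green [(np.int32(69), array([290.4, 212.9]))]
blue [(np.int32(105), array([314.8, 229.5]))]
diff 2.24
the job is handed in; nothing more can be done
None
```

I lifted the red tin straight up over the rail and carried it to the lane. I set it down on the upper end until it touched the floor and released it. It rolled down against the waiting tin, and the job was handed in at about 17 s of the 35 s limit; no verdict was reported.

- **Red tins:** The last picture shows both touching at the stop and lying across the lane. Their labels showed up as one joined red area, so I did not measure their spacing separately. Its size and position roughly match the expected places, and it did not move over the last frames.
- **Green and blue tins:** They stayed within about 0.6 px of where they started in the scene camera.
- **Set-down:** Contact came at a TCP height of 0.096 m, inside the 0.094–0.099 m I had predicted. The force rise there was small, about 1.5–2 N, but the tool also stopped going lower, which confirmed contact.
- **Robot:** It ended about 0.1 m above the lane with the gripper open, touching nothing.
- **Disagreement:** Lane yaw measured between 7.4° and 9.4° depending on the view, and I used 9°. The overhead camera could not confirm the final state because the arm blocked it.

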